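Swap the failed media box behind the power units

ROBOT

A 6-joint arm with a two-finger parallel gripper is mounted at the origin on the work surface. World frame = base frame: x ahead of the robot, y to its left, z up, the work surface at z = 0. Lengths are in m, angles in rad, forces in N, time in s.
With the tool pointing down it reaches from about 0.425 to 0.95 m from the base axis. Payload 3.5 kg.
Tool frame: the origin (TCP) lies midway between the tips of the shut fingers; the grasp point (between the pads) lies 19 mm behind it (ctrl.pinch_z is the distance from the TCP to the grasp point, in m); z points along the fingers, y is the line along which they close (so a half turn about z gives the same grasp; the last joint's range is limited). The gripper opens to 85 mm and grips with 20 to 120 N. Pads are 22 mm wide; open, the fingers measure 114 mm over their backs; the gripper's body (76 mm by 85 mm) begins 54 mm behind the grasp point. The pads swing forward as they close: fully open they stand 13 mm farther back than shut.
Start: joints at [1.114, 0.286, 1.577, -0, 1.279, -0.15], TCP at [0.204, 0.643, 0.231] pointing down, gripper open.
Joint ranges: [-2.77, 2.77], [-0.9, 2.22], [0.21, 2.48], [-1.53, 4.67], [0.24, 2.81], [-2.84, 2.84]. Speed limits (rad/s): [2.79, 2.79, 3.14, 3.14, 3.14, 3.14].

INTERFACE

Orientations are given as a unit quaternion [x, y, z, w].
In Python, from plant import get_state, viewer, sign_off, ctrl gives the robot as it stands. The module is installed in compiled form; this text tells all that it offers.
- The arm moves only by the shell command python3 -m handwheel 'ROWS' [FORCE]. ROWS is JSON, a list that holds one entry, the list of rows, each a list of 5 numbers: the finger opening in m, from 0 to 0.0854, then the shift along the tool's x, y, z in m, then the turn about the tool's z in degrees. In form: [[[claw, x, y, z, spin], ...]]. A call has 1 to 12 rows; each row shifts and turns the commanded pose from where the row before left it, along the tool's axes as they then stand; what a row does not reach is not made up. A row lasts 1/12 s, in which the tool goes at most 41.7 mm and 7.16 degrees, less where a joint would pass 70% of its speed; a pose out of reach is approached as far as the arm can. A call is refused whole if a number of a shift passes 0.0417 or a number of a turn 7.16, either way. A call with a gripper value outside its range is refused whole. The fingers move at their own pace and stop on an object; FORCE is the grip in N (left out, the last holds). Time passes only in rows, so rows that do not move let the fingers close. It gives the time, the measured TCP pose, the force, the opening and the grip force at its end, in the units of the state.
- get_state(): the state, without advancing time (a new reading comes with each control period).
- viewer.read_camera(name): name is "scene" or "top" or "wrist"; returns the picture (420x560x3 uint8, blue, green, red); there is no depth.
- viewer.camera_params(name): a dict with "fov_y" (degrees; the focal length in pixels is half the picture's height over the tangent of half this angle, whatever the lens; pixels are square), "cx", "cy" (the principal point, pixels), "xyz" and "attitude" of the camera in the world; the wrist camera has in their place "hand_eye" (4x4, takes a point from camera to tool coordinates, whose origin is the TCP and whose axes are the flange's). Camera axes: x right, y up, looking along -z (the intrinsics and any distortion apply to the point x, -y, -z); pixel columns grow to the right and rows downward; lengths in m; the calibration is good to about 2 mm. A picture is of the moment at which its call begins: read the wrist's pose just before it. camera_params takes no time and is no camera call.
- sign_off(): hands the job in; it is judged then, once.
Trained networks look in the newest picture that a camera, given by its name, has taken for a name from the list of things; names that differ only in an ending like _2 or _b are one class to them, and where a whole thing is asked for, a point or a joint stands for the part that bears it (a point fixed in the world has none). Each returns a list of dicts, best first, with "confidence" (0 to 1); they miss things now and then, are a little off and sometimes report something else, mostly with a low value. They report only what shows in the picture. A call takes as long as a camera call. They do not tell look-alikes from the thing itself.
- viewer.look_for(camera, name): "extent" ([left, top, width, height] as shares, 0 to 1, of the picture: columns of its width, rows of its height, round what is visible of it).
- viewer.outline_of(camera, name): "mask" (420x560 bool, what is visible of it) and "extent" ([left, top, width, height] as shares, 0 to 1, of the picture: columns of its width, rows of its height, round what is visible of it).
- viewer.pinpoint(camera, name): "xy" ([column, row] as shares, 0 to 1, of the picture: columns of its width, rows of its height: a listed point, or the origin of a listed thing).
The state is a dict: "time": time; "qpos": joint angles; "dq": joint speeds; "joint_efforts": joint torques, N m; "eef_pos": TCP position; "tcp_rot": TCP orientation; "contact_force": force on the tool from outside, world axes, zero at the start; "wrist_torque": the same for the moment, N m; "opening": opening from 0.0 (shut) to 1.0 (fully open); "finger_force": force on a finger pad.
Only numpy, scipy, OpenCV 4.12 (cv2) and the standard library are available. Lean on these libraries where they do the work, as an engineer would, in place of code of your own. Each camera call takes 0.05 s, during which the arm holds its last target. There are 200 camera calls.

TASK

On the black rack shelf the media box with the red panel has failed. First stand the two power units that block it upright on the blue mat, then lay the failed box flat in the red tray, put the spare box with the green panel in its place on the green marking, square to it, then put the power units back upright and square, each on the marking of its own colour. Set everything down rather than dropping it, and leave the white mug where it stands.

Things in the scene. Friction and masses are not known exactly. Their poses are not given: they have to be found in the camera images.
- yellow_unit_mid (a point): Centre (half-way up) of the yellow-topped power unit: a loose upright grey block 48 mm (its x) by 62 mm (its y) by 90 mm tall, top 20 mm yellow, about 0.35 kg. It starts standing on the yellow marking. The other power unit stands 10 mm beside it (along y) and the failed box 10 mm beyond it (along +x), give or take 4 mm, so fingers fit only across its 48 mm x sides; the failed and spare boxes are lower (34 mm), so at the shelf hold it in its upper half, above their top.
- magenta_unit_mid (a point): Centre (half-way up) of the magenta-topped power unit: same shape and size as the yellow one (48 x 62 x 90 mm, z up, grip across x), top 20 mm magenta. It starts standing on the magenta marking, beside the yellow one.
- failed_box_mid (a point): Centre (half-way up) of the failed media box: black, loose, 46 mm (its x) by 130 mm (its y) by 34 mm tall, red panel on top, about 0.3 kg. It starts lying on the green marking, behind (on the +x side of) both power units, which leave no room for a finger in front of it. Grip across its 46 mm.
- spare_box_mid (a point): Centre (half-way up) of the spare media box: same shape as the failed one (46 x 130 x 34 mm, z up), silver with a green panel on top. It starts lying on a piece of brown carton 12 mm thick, clear of other things.
- yellow_spot: Yellow marking, a 2 mm plate fixed on the black rack shelf (the shelf top is 10 mm above the table, so the plate's top is at z = 12 mm). Its origin, on its underside, is where the yellow unit's centre belongs, x and y along the unit's x and y. The plate reaches 46 mm towards -x, 26 mm towards +x and 33 mm to each side of the origin. The yellow and magenta markings lie side by side, 72 mm apart, and may be either way round.
- magenta_spot: Magenta marking, same as the yellow one: 2 mm plate on the shelf, top at z = 12 mm; its origin is where the magenta unit's centre belongs.
- green_spot: Green marking, a 2 mm plate fixed on the rack shelf behind (+x) the two others, 57 mm from their line, top at z = 12 mm. Its origin, on its underside, is where the media box's centre belongs, box x and y along its x and y. The plate reaches 25 mm towards -x, 43 mm towards +x and 75 mm to each side, so its green edge shows beyond the box.
- parking_mat: Blue mat fixed on the table, 120 mm (x) by 200 mm (y), 3 mm thick; origin at the centre of its underside on the table. Both power units fit on it side by side along y.
- repair_tray: Shallow red open tray fixed on the table, outside 120 mm (x) by 200 mm (y) by 16 mm high, walls and floor 4 mm thick, empty; origin at the centre of its underside. A media box lies in it with its long side along the tray's y.
- mug: White coffee mug, loose, 76 mm across and 85 mm tall with a handle; origin at the centre of its underside. A bystander: leave it alone.
Things that resemble listed ones, but are neither listed nor needed, are in the scene too. What is shaped like the part that bears failed_box_mid but orange is not meant.

How it is judged:
On the way, in this order (a step that is already met when the one before it is completed fails the run):
1. both power units stand on the blue mat, let go (x of yellow_unit_mid in the frame of parking_mat between -0.06 and 0.06 m and y of yellow_unit_mid in the frame of parking_mat between -0.1 and 0.1 m and height (world z) of each of yellow_unit_mid, magenta_unit_mid below 0.056 m and angle between each of yellow_unit_mid, magenta_unit_mid's own z axis and vertical below 0.1 rad and contact force between the fingers and yellow_unit below 0.1 N and x of magenta_unit_mid in the frame of parking_mat between -0.06 and 0.06 m and y of magenta_unit_mid in the frame of parking_mat between -0.1 and 0.1 m and contact force between the fingers and magenta_unit below 0.1 N), for 0.2 s.
2. the failed box lies in the red tray, let go (x of failed_box_mid in the frame of repair_tray between -0.035 and 0.035 m and y of failed_box_mid in the frame of repair_tray between -0.034 and 0.034 m and height (world z) of failed_box_mid below 0.028 m and angle between failed_box_mid's own z axis and vertical below 0.1 rad and contact force between the fingers and failed_box below 0.1 N), for 0.2 s.
3. the spare box lies on the green marking, let go (all of step 2 and horizontal distance between spare_box_mid and green_spot below 0.012 m and height (world z) of spare_box_mid below 0.034 m and angle between spare_box_mid's own z axis and vertical below 0.1 rad and angle between the x axis of spare_box_mid and the x axis of green_spot, either way round below 0.2 rad and contact force between the fingers and spare_box below 0.1 N), for 0.2 s.
At the end, for the whole second after the job is handed in: The failed box lies flat inside the red tray; the spare box lies flat on the green marking and each power unit stands upright on the marking of its own colour, each centred within 12 mm and turned less than 0.2 rad; all let go and at rest (all of step 3 and horizontal distance between yellow_unit_mid and yellow_spot below 0.012 m and height (world z) of each of yellow_unit_mid, magenta_unit_mid below 0.062 m and angle between each of yellow_unit_mid, magenta_unit_mid's own z axis and vertical below 0.1 rad and angle between the x axis of yellow_unit_mid and the x axis of yellow_spot, either way round below 0.2 rad and contact force between the fingers and yellow_unit below 0.1 N and horizontal distance between magenta_unit_mid and magenta_spot below 0.012 m and angle between the x axis of magenta_unit_mid and the x axis of magenta_spot, either way round below 0.2 rad and contact force between the fingers and magenta_unit below 0.1 N and linear speed of each of yellow_unit, magenta_unit, failed_box, spare_box below 0.03 m/s); the robot touches nothing.
It fails at once if a power unit is knocked over or tilted by more than 0.6 rad (angle between any of yellow_unit_mid, magenta_unit_mid's own z axis and vertical above 0.6 rad).
It fails at once if a unit or box is dropped (falls freely faster than 0.7 m/s, about 25 mm) ((contact force between the fingers and yellow_unit below 0.05 N and linear speed of yellow_unit above 0.7 m/s) or (contact force between the fingers and magenta_unit below 0.05 N and linear speed of magenta_unit above 0.7 m/s) or (contact force between the fingers and failed_box below 0.05 N and linear speed of failed_box above 0.7 m/s) or (contact force between the fingers and spare_box below 0.05 N and linear speed of spare_box above 0.7 m/s)).
It fails at once if the mug is moved by more than 30 mm or knocked over (distance of mug from where it was at the start of the episode above 0.03 m or angle between mug's own z axis and vertical above 0.5 rad).
It also fails if it takes over 128 s, if anything falls off the work surface, if the arm or the gripper's body presses on something with over 40 N, if the wrist force passes 120 N, or if a joint passes its speed limit or range.

## Working session

There is one attempt and no reset: what is moved stays moved. The work goes in short steps, Python scripts to look and compute and a shell command to move; the robot and the scene stay as the last step left them, time stands still between calls to the robot, and variables do not carry over. Pictures are saved under pics/ and viewed, at most 14 in all, crops included, and the job is handed in when it is done.

```bash
mkdir -p pics; python3 - <<'E'
from plant import get_state, viewer, ctrl
import cv2
s=get_state(); print(s['time'],s['eef_pos'],s['tcp_rot'],s['opening'],ctrl.pinch_z)
for c in ['scene','top']:
    cv2.imwrite(f'pics/{c}0.png',viewer.read_camera(c)); print(c,viewer.camera_params(c))
print(viewer.camera_params('wrist'))
E
```

```text
0.0 [0.20352736 0.64287891 0.22995682] [ 1.52787662e-01  9.88258330e-01 -1.13340185e-03 -3.43447370e-04] 0.9983382902052789 0.0187
scene {'fov_y': 54.685534514715094, 'cx': 283.64413976134284, 'cy': 204.27672342763714, 'xyz': array([1.14261036, 0.41971007, 0.79579449]), 'attitude': array([0.19593478, 0.35998988, 0.80839975, 0.42250053])}
top {'fov_y': 44.04093641667597, 'cx': 272.46158729197253, 'cy': 206.46477074215753, 'xyz': array([ 0.29679874, -0.03665801,  1.22759326]), 'attitude': array([-0.04293036,  0.04845266,  0.71107062, -0.7001342 ])}
{'fov_y': 67.8229441554711, 'cx': 282.64100571549085, 'cy': 209.22160145967356, 'hand_eye': array([[-3.94303968e-04,  9.50459219e-01,  3.10849027e-01,
         8.02693148e-02],
       [ 9.99999817e-01,  2.31815493e-04,  5.59669514e-04,
         6.05075293e-04],
       [ 4.59883429e-04,  3.10849190e-01, -9.50459136e-01,
        -1.42470307e-01],
       [ 0.00000000e+00,  0.00000000e+00,  0.00000000e+00,
         1.00000000e+00]])}
```

View pics/top0.png

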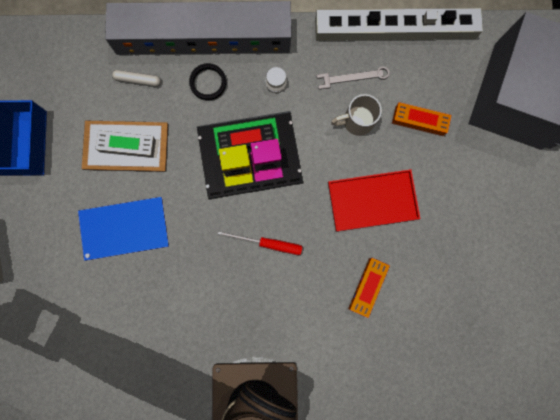

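View pics/scene0.png

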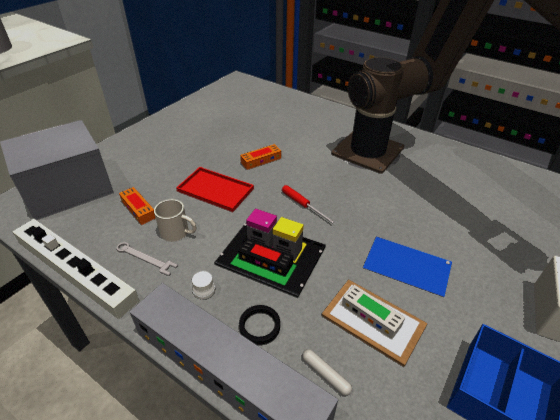

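The top view shows the rack at (249,153) with the yellow unit (234,160), the magenta unit (266,155) and the black red-panel box (246,137) behind them. The spare is at (125,143) on carton, the mat at (124,228), the tray at (373,200) and the mug at (364,112).

Candidates for the failed box are the black one with the red panel at (246,137) and the orange decoys at (422,118) and (369,287). I choose the black one on the rack, and the scene view agrees: box at (265,255), units at (262,228) and (288,235).

```bash
cat > h.py <<'E'
import numpy as np, cv2
from scipy.spatial.transform import Rotation as R
from plant import get_state, viewer, ctrl
def cam(c):
    p=viewer.camera_params(c)
    if 'hand_eye' in p:
        s=get_state(); T=np.eye(4); T[:3,:3]=R.from_quat(s['tcp_rot']).as_matrix(); T[:3,3]=s['eef_pos']
        T=T@p['hand_eye']; Rm,t=T[:3,:3],T[:3,3]
    else: Rm,t=R.from_quat(p['attitude']).as_matrix(),np.array(p['xyz'])
    return Rm,t,210/np.tan(np.radians(p['fov_y']/2)),p['cx'],p['cy']
def ray(C,u,v):
    Rm,t,f,cx,cy=C; d=Rm@np.array([(u-cx)/f,-(v-cy)/f,-1]); return t,d/np.linalg.norm(d)
def onz(C,u,v,z):
    t,d=ray(C,u,v); return t+d*(z-t[2])/d[2]
def proj(C,P):
    Rm,t,f,cx,cy=C; q=Rm.T@(np.array(P)-t); return cx-f*q[0]/q[2], cy+f*q[1]/q[2]
def rect(C,mask,z):
    "min area rect of the mask's contour put on plane z: centre, yaw of the long side (deg), sizes"
    n,l,st,_=cv2.connectedComponentsWithStats(mask.astype(np.uint8)); k=1+np.argmax(st[1:,4])
    c=max(cv2.findContours((l==k).astype(np.uint8),0,1)[0],key=len)[:,0]
    P=np.array([onz(C,u,v,z)[:2] for u,v in c])*1000
    (x,y),(w,h),a=cv2.minAreaRect(P.astype(np.float32))
    if w<h: w,h,a=h,w,a+90
    return np.round([x,y,(a+90)%180-90,w,h],1)
def tool():
    s=get_state(); r=R.from_quat(s['tcp_rot']).as_matrix(); return s['eef_pos'],r
def go(x,y,yawy):
    "tool shift to world x,y (m) and spin to bring tool y along the direction yawy (deg, mod 180)"
    p,r=tool(); d=r.T@np.array([x-p[0],y-p[1],0]); a=np.degrees(np.arctan2(r[1,1],r[0,1]))
    t=(yawy-a+90)%180-90
    print('shift mm',np.round(d*1000,1),'spin',round(-t,1),'(alt',round(-t-np.sign(-t)*180,1),') z',round(p[2]*1000,1),'tilt',np.round(r[:,2],3),'q6',round(get_state()['qpos'][5],2), 't',get_state()['time'])
E
python3 - <<'E'
from h import *
for c in ['top','scene']: viewer.read_camera(c)
for n,z in [('yellow_unit_mid',.057),('magenta_unit_mid',.057),('failed_box_mid',.029),('spare_box_mid',.029),('yellow_spot',.01),('magenta_spot',.01),('green_spot',.01),('parking_mat',0),('repair_tray',0),('mug',0)]:
    o=[]
    for c in ['top','scene']:
        C=cam(c)
        for d in viewer.pinpoint(c,n)[:3]:
            u,v=d['xy'][0]*560,d['xy'][1]*420
            o.append((c[0],round(d['confidence'],2),int(u),int(v),*np.round(onz(C,u,v,z)[:2]*1000).astype(int)))
    print(n,o)
C=cam('top')
for n,z in [('parking_mat',.003),('repair_tray',.016)]:
    print(n,rect(C,viewer.outline_of('top',n)[0]['mask'],z))
E
```

```text
yellow_unit_mid [('t', 0.59, 234, 158, np.int64(561), np.int64(38)), ('t', 0.16, 267, 154, np.int64(569), np.int64(-38)), ('s', 0.78, 285, 238, np.int64(554), np.int64(33)), ('s', 0.75, 287, 246, np.int64(574), np.int64(53))]
magenta_unit_mid [('t', 0.61, 264, 154, np.int64(571), np.int64(-31)), ('s', 0.95, 263, 227, np.int64(557), np.int64(-34))]
failed_box_mid [('t', 0.95, 370, 289, np.int64(257), np.int64(-268)), ('t', 0.81, 421, 118, np.int64(659), np.int64(-406)), ('t', 0.61, 246, 139, np.int64(614), np.int64(11)), ('s', 0.98, 259, 155, np.int64(274), np.int64(-260)), ('s', 0.76, 263, 256, np.int64(615), np.int64(7)), ('s', 0.71, 134, 204, np.int64(669), np.int64(-404))]
spare_box_mid [('t', 0.74, 125, 145, np.int64(602), np.int64(296)), ('t', 0.26, 263, 155, np.int64(573), np.int64(-29)), ('s', 0.81, 372, 311, np.int64(606), np.int64(299))]
yellow_spot [('t', 0.67, 235, 166, np.int64(553), np.int64(39)), ('t', 0.67, 360, 124, np.int64(651), np.int64(-264)), ('t', 0.58, 263, 158, np.int64(572), np.int64(-28)), ('s', 0.44, 287, 251, np.int64(555), np.int64(38))]
magenta_spot [('t', 0.51, 263, 158, np.int64(571), np.int64(-29))]
green_spot [('t', 0.82, 245, 139, np.int64(618), np.int64(16)), ('s', 0.96, 265, 262, np.int64(615), np.int64(15))]
parking_mat [('t', 0.87, 120, 229, np.int64(408), np.int64(314)), ('s', 0.96, 406, 264, np.int64(408), np.int64(307))]
repair_tray [('t', 0.85, 372, 202, np.int64(463), np.int64(-287)), ('s', 0.95, 211, 190, np.int64(474), np.int64(-294))]
mug [('t', 0.56, 356, 119, np.int64(667), np.int64(-256)), ('t', 0.34, 118, 229, np.int64(407), np.int64(318)), ('s', 0.86, 176, 230, np.int64(657), np.int64(-259))]
parking_mat [410.  306.7 -81.1 200.3 120.2]Traceback (most recent call last):
  File "<stdin>", line 13, in <module>
IndexError: list index out of range
```

```bash
python3 - <<'E'
from h import *
C=cam('top'); im=cv2.imread('pics/top0.png'); H=cv2.cvtColor(im,cv2.COLOR_BGR2HSV)
def seg(lo,hi,box,z,n):
    m=cv2.inRange(H,lo,hi); k=np.zeros_like(m); x0,y0,x1,y1=box; k[y0:y1,x0:x1]=m[y0:y1,x0:x1]; print(n,rect(C,k>0,z))
seg((0,150,60),(8,255,255),(315,160,430,240),.016,'tray')
seg((0,0,0),(180,255,45),(190,105,310,205),.01,'rack')
seg((45,120,50),(80,255,255),(200,110,300,160),.012,'green')
seg((0,150,60),(8,255,255),(210,120,290,150),.046,'redpanel')
seg((45,120,50),(80,255,255),(90,125,165,160),.046,'sparepanel')
seg((0,0,110),(180,90,255),(90,125,165,165),.012,'carton')
seg((140,120,150),(170,255,255),(240,130,290,170),.102,'magtop')
seg((25,120,150),(35,255,255),(215,140,255,175),.102,'yeltop')
go(.56,.02,8.)
E
```

```text
tray [ 466.6 -286.2  -82.4  200.6  120.1]
rack [581.3   5.8 -81.1 226.1 176.7]
green [627.5  13.2 -80.9 153.7  70.8]
redpanel [616.   13.5 -81.5  72.5  31.2]
sparepanel [606.7 296.7  83.   68.   25.5]
carton [609.9 303.4  89.2 170.6  95.7]
magtop [567.8 -33.4 -81.1  60.4  45.8]
yeltop [555.2  37.5 -81.1  60.3  45.7]
shift mm [-527.8 -486.8    0. ] spin 64.4 (alt -115.6 ) z 231.3 tilt [ 0. -0. -1.] q6 -0.15 t 1.3
```

```bash
python3 -m handwheel '[[[0.0854,-0.0264,-0.0243,0,0],[0.0854,-0.0264,-0.0243,0,0],[0.0854,-0.0264,-0.0243,0,0],[0.0854,-0.0264,-0.0243,0,0],[0.0854,-0.0264,-0.0243,0,0],[0.0854,-0.0264,-0.0243,0,0],[0.0854,-0.0264,-0.0243,0,0],[0.0854,-0.0264,-0.0243,0,0],[0.0854,-0.0264,-0.0243,0,0],[0.0854,-0.0264,-0.0243,0,0]]]' 40 && python3 -m handwheel '[[[0.0854,-0.0264,-0.0243,0,0],[0.0854,-0.0264,-0.0243,0,0],[0.0854,-0.0264,-0.0243,0,0],[0.0854,-0.0264,-0.0243,0,0],[0.0854,-0.0264,-0.0243,0,0],[0.0854,-0.0264,-0.0243,0,0],[0.0854,-0.0264,-0.0243,0,0],[0.0854,-0.0264,-0.0243,0,0],[0.0854,-0.0264,-0.0243,0,0],[0.0854,-0.0264,-0.0243,0,0]]]' && python3 -m handwheel '[[[0.0854,0,0,0,7],[0.0854,0,0,0,7],[0.0854,0,0,0,7],[0.0854,0,0,0,7],[0.0854,0,0,0,7],[0.0854,0,0,0,7],[0.0854,0,0,0,7],[0.0854,0,0,0,7],[0.0854,0,0,0,7],[0.0854,0,0,0,0.5]]]'
python3 - <<'E'
from h import *
go(.5552,.0375,8.9)
cv2.imwrite('pics/w1.png',viewer.read_camera('wrist'))
C=cam('wrist')
for z,p in [(.102,(.5552,.0375)),(.102,(.5678,-.0334)),(.046,(.616,.0135)),(.01,(.6186,.0118))]: print(np.round(proj(C,(*p,z))))
E
```

```text
time: 2.13
eef_pos: [0.3826, 0.3306, 0.2317]
tcp_rot: [0.153, 0.988, 0.0, 0.0]
contact_force: [0.7, -0.1, 0.8]
opening: 0.999
finger_force: 0.0
time: 2.97
eef_pos: [0.5611, 0.019, 0.2316]
tcp_rot: [0.153, 0.988, 0.0, 0.0]
contact_force: [1.5, 0.4, 0.1]
opening: 0.999
finger_force: 0.0
time: 3.8
eef_pos: [0.5604, 0.0207, 0.2315]
tcp_rot: [0.651, 0.759, 0.0, 0.0]
contact_force: [-0.8, -0.6, -0.9]
opening: 1.003
finger_force: 0.0
shift mm [17.4 -2.6 -0. ] spin -0.1 (alt 179.9 ) z 231.5 tilt [ 0. -0. -1.] q6 -0.3 t 3.8
[280. 182.]
[282. 255.]
[332. 200.]
[330. 193.]
```

View pics/w1.png

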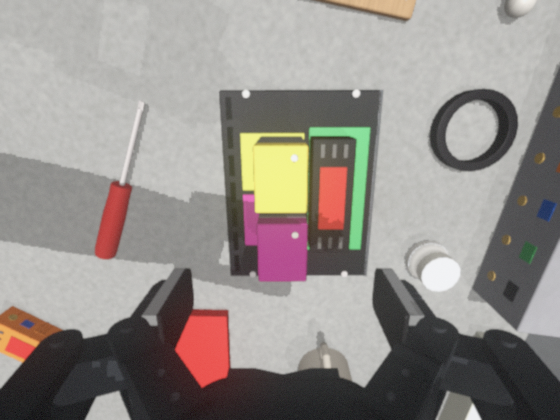

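The wrist view shows the yellow top centred at (281,178), the magenta top at (282,250) and the red panel on the black box at (332,198). These match my predictions within about 5 px, so the target choice is confirmed.

```bash
python3 -m handwheel '[[[0.0854,0.02,-0.003,0,0],[0.0854,0,0,0.03,0],[0.0854,0,0,0.03,0],[0.0854,0,0,0.03,0],[0.0854,0,0,0.03,0],[0.0854,0,0,0.03,0],[0.0854,0,0,0.025,0],[0.0854,0,0,0,0]]]' && python3 -m handwheel '[[[0.03,0,0,0,0],[0.03,0,0,0,0],[0.03,0,0,0,0],[0.03,0,0,0,0],[0.03,0,0,0,0],[0.03,0,0,0,0]]]' 40
```

```text
time: 4.52
eef_pos: [0.5498, 0.0404, 0.0505]
tcp_rot: [0.649, 0.761, -0.003, -0.005]
contact_force: [-1.0, 0.0, -1.6]
opening: 1.003
finger_force: 0.0
time: 5.02
eef_pos: [0.5562, 0.0398, 0.059]
tcp_rot: [0.65, 0.76, 0.001, 0.002]
contact_force: [-0.9, 0.5, 5.4]
opening: 0.557
finger_force: 44.1
```

```bash
python3 -m handwheel '[[[0.03,0,0,-0.01,0],[0.03,0,0,-0.02,0],[0.03,0,0,-0.02,0],[0.03,0,0,-0.015,0],[0.03,0,0,0,0]]]' 50 && python3 -m handwheel '[[[0.03,0.014,-0.0043,0,0],[0.03,0.028,-0.0086,0,0],[0.03,0.033,-0.0103,0,0],[0.03,0.033,-0.0103,0,0],[0.03,0.033,-0.0103,0,0],[0.03,0.033,-0.0103,0,0],[0.03,0.033,-0.0103,0,0],[0.03,0.033,-0.0103,0,0],[0.03,0.033,-0.0103,0,0],[0.03,0.033,-0.0103,0,0],[0.03,0.02,-0.0056,0,0],[0.03,0.01,-0.0021,0,0]]]' && python3 -m handwheel '[[[0.03,0,0,0,0],[0.03,0,0,0,0]]]' ; python3 -c "
from h import *
go(.402,.356,8.9)"
```

```text
time: 5.43
eef_pos: [0.5562, 0.0399, 0.1249]
tcp_rot: [0.65, 0.76, 0.002, 0.003]
contact_force: [0.3, -1.2, -3.2]
opening: 0.558
finger_force: 52.8
time: 6.43
eef_pos: [0.3968, 0.3577, 0.1192]
tcp_rot: [0.649, 0.761, -0.002, -0.001]
contact_force: [0.9, -0.1, -3.3]
opening: 0.557
finger_force: 52.7
time: 6.6
eef_pos: [0.3994, 0.3556, 0.12]
tcp_rot: [0.649, 0.76, -0.001, -0.0]
contact_force: [0.2, -0.1, -4.0]
opening: 0.558
finger_force: 52.7
shift mm [ 0.   2.7 -0. ] spin 0.1 (alt -179.9 ) z 120.0 tilt [-0.002 -0.002 -1.   ] q6 0.38 t 6.6
```

```bash
python3 -m handwheel '[[[0.03,0,0,0.02,0],[0.03,0,0,0.02,0],[0.03,0,0,0.015,0],[0.03,0,0,0.006,0],[0.03,0,0,0.004,0],[0.03,0,0,0.003,0],[0.03,0,0,0,0],[0.03,0,0,0,0]]]'
```

```text
time: 7.27
eef_pos: [0.4012, 0.3561, 0.0542]
tcp_rot: [0.65, 0.76, 0.001, 0.0]
contact_force: [0.1, -0.0, -3.7]
opening: 0.559
finger_force: 52.7
```

```bash
python3 -m handwheel '[[[0.03,0,0,0.002,0],[0.03,0,0,0.002,0],[0.03,0,0,0,0]]]' && python3 -m handwheel '[[[0.03,0,0,0.001,0],[0.03,0,0,0.001,0],[0.03,0,0,0,0]]]'
```

```text
time: 7.52
eef_pos: [0.4012, 0.3565, 0.0502]
tcp_rot: [0.65, 0.76, 0.001, 0.0]
contact_force: [0.2, 1.6, -2.6]
opening: 0.553
finger_force: 52.9
time: 7.77
eef_pos: [0.4012, 0.3567, 0.0501]
tcp_rot: [0.65, 0.76, 0.0, 0.0]
contact_force: [-4.1, -0.8, 10.0]
opening: 0.556
finger_force: 54.1
```

```bash
python3 -m handwheel '[[[0.0854,0,0,-0.0005,0],[0.0854,0,0,0,0],[0.0854,0,0,0,0],[0.0854,0,0,0,0],[0.0854,0,0,-0.02,0],[0.0854,0,0,-0.03,0],[0.0854,0,0,-0.03,0],[0.0854,0,0,0,0]]]' && python3 -c "
from h import *
go(.5674,-.0310,8.9)
viewer.read_camera('scene');C=cam('scene')
for n in ['yellow_unit_mid','magenta_unit_mid']:
  for d in viewer.pinpoint('scene',n)[:2]:print(n,d['confidence'],np.round(onz(C,d['xy'][0]*560,d['xy'][1]*420,.05),3))
"
```

```text
time: 8.43
eef_pos: [0.4041, 0.3582, 0.1344]
tcp_rot: [0.65, 0.76, 0.006, 0.002]
contact_force: [1.1, 0.7, 0.6]
opening: 1.004
finger_force: 0.0
shift mm [-409.8  100.9   -0.7] spin 0.0 (alt -180.0 ) z 134.4 tilt [ 0.01   0.006 -1.   ] q6 0.38 t 8.4333
yellow_unit_mid 0.66 [0.644 0.045 0.05 ]
yellow_unit_mid 0.57 [0.405 0.349 0.05 ]
magenta_unit_mid 0.6 [ 0.546 -0.054  0.05 ]
```

```bash
python3 -m handwheel '[[[0.0854,-0.034,0.0084,0,0],[0.0854,-0.034,0.0084,0,0],[0.0854,-0.034,0.0084,0,0],[0.0854,-0.034,0.0084,0,0],[0.0854,-0.034,0.0084,0,0],[0.0854,-0.034,0.0084,0,0],[0.0854,-0.034,0.0084,0,0],[0.0854,-0.034,0.0084,0,0],[0.0854,-0.034,0.0084,0,0],[0.0854,-0.034,0.0084,0,0],[0.0854,-0.034,0.0084,0,0],[0.0854,-0.034,0.0084,0,0]]]' && python3 -m handwheel '[[[0.0854,0,0,0,0],[0.0854,0,0,0,0]]]' && python3 -c "
from h import *
go(.5674,-.0310,8.9)"
```

```text
time: 9.58
eef_pos: [0.5623, -0.0329, 0.1254]
tcp_rot: [0.65, 0.76, -0.001, -0.002]
contact_force: [0.6, 0.5, 1.0]
opening: 1.003
finger_force: 0.0
time: 9.75
eef_pos: [0.5626, -0.0328, 0.1257]
tcp_rot: [0.651, 0.759, -0.001, -0.002]
contact_force: [-0.1, -0.2, -0.6]
opening: 0.996
finger_force: 0.0
shift mm [ 1.   5.1 -0. ] spin -0.2 (alt 179.8 ) z 125.7 tilt [-0.004  0.001 -1.   ] q6 -0.39 t 9.75
```

```bash
python3 -m handwheel '[[[0.0854,0.001,0.005,0,0],[0.0854,0,0,0.02,0],[0.0854,0,0,0.02,0],[0.0854,0,0,0.018,0],[0.0854,0,0,0.01,0],[0.0854,0,0,0,0],[0.0854,0,0,0,0]]]' && python3 -m handwheel '[[[0.03,0,0,0,0],[0.03,0,0,0,0],[0.03,0,0,0,0],[0.03,0,0,0,0],[0.03,0,0,0,0],[0.03,0,0,0,0]]]' 50
```

```text
time: 10.33
eef_pos: [0.5675, -0.0286, 0.0592]
tcp_rot: [0.649, 0.76, -0.0, -0.001]
contact_force: [1.1, -0.3, 0.1]
opening: 0.996
finger_force: 0.0
time: 10.83
eef_pos: [0.5689, -0.0299, 0.0612]
tcp_rot: [0.65, 0.76, 0.0, 0.001]
contact_force: [-2.2, 0.6, 6.2]
opening: 0.558
finger_force: 52.4
```

```bash
python3 -m handwheel '[[[0.03,0,0,-0.01,0],[0.03,0,0,-0.02,0],[0.03,0,0,-0.02,0],[0.03,0,0,-0.015,0],[0.03,0,0,0,0]]]' 50 && python3 -m handwheel '[[[0.03,0.014,-0.005,0,0],[0.03,0.027,-0.0092,0,0],[0.03,0.03,-0.0102,0,0],[0.03,0.03,-0.0102,0,0],[0.03,0.03,-0.0102,0,0],[0.03,0.03,-0.0102,0,0],[0.03,0.03,-0.0102,0,0],[0.03,0.03,-0.0102,0,0],[0.03,0.03,-0.0102,0,0],[0.03,0.03,-0.0102,0,0],[0.03,0.016,-0.0055,0,0],[0.03,0.01,-0.003,0,0]]]' && python3 -m handwheel '[[[0.03,0,0,0,0],[0.03,0,0,0,0]]]' ; python3 -c "
from h import *
go(.418,.257,8.9)"
```

```text
time: 11.25
eef_pos: [0.57, -0.0302, 0.1283]
tcp_rot: [0.65, 0.76, 0.001, 0.003]
contact_force: [1.8, -0.3, -2.1]
opening: 0.558
finger_force: 52.3
time: 12.25
eef_pos: [0.4141, 0.2588, 0.1227]
tcp_rot: [0.649, 0.761, -0.002, -0.001]
contact_force: [0.5, 0.6, -3.8]
opening: 0.559
finger_force: 52.3
time: 12.42
eef_pos: [0.4167, 0.2572, 0.1238]
tcp_rot: [0.65, 0.76, -0.001, -0.0]
contact_force: [0.9, -0.2, -2.4]
opening: 0.557
finger_force: 52.3
shift mm [-0.4  1.3 -0. ] spin 0.1 (alt -179.9 ) z 123.8 tilt [-0.002 -0.001 -1.   ] q6 0.19 t 12.4167
```

Target z is about 0.0522, so the drop is about 71 mm.

```bash
python3 -m handwheel '[[[0.03,0,0,0.02,0],[0.03,0,0,0.02,0],[0.03,0,0,0.016,0],[0.03,0,0,0.008,0],[0.03,0,0,0.004,0],[0.03,0,0,0.002,0],[0.03,0,0,0.001,0],[0.03,0,0,0,0],[0.03,0,0,0,0]]]' && python3 -m handwheel '[[[0.03,0,0,0.001,0],[0.03,0,0,0.001,0],[0.03,0,0,0,0]]]'
```

```text
time: 13.17
eef_pos: [0.4183, 0.2576, 0.0548]
tcp_rot: [0.65, 0.76, 0.001, 0.001]
contact_force: [0.5, -0.5, -3.0]
opening: 0.552
finger_force: 52.3
time: 13.42
eef_pos: [0.4179, 0.2576, 0.0523]
tcp_rot: [0.65, 0.76, 0.001, 0.0]
contact_force: [-0.2, -0.1, -1.7]
opening: 0.556
finger_force: 52.3
```

```bash
python3 -m handwheel '[[[0.03,0,0,0.001,0],[0.03,0,0,0,0],[0.0854,0,0,-0.0005,0],[0.0854,0,0,0,0],[0.0854,0,0,0,0],[0.0854,0,0,0,0],[0.0854,0,0,-0.02,0],[0.0854,0,0,-0.03,0],[0.0854,0,0,-0.03,0],[0.0854,0,0,0,0],[0.0854,0,0,0,0]]]' && python3 - <<'E'
from h import *
go(.616,.0135,8.9)
cv2.imwrite('pics/top1.png',viewer.read_camera('top')); C=cam('top')
im=cv2.imread('pics/top1.png'); H=cv2.cvtColor(im,cv2.COLOR_BGR2HSV)
def seg(lo,hi,box,z,n):
    m=cv2.inRange(H,lo,hi); k=np.zeros_like(m); x0,y0,x1,y1=box; k[y0:y1,x0:x1]=m[y0:y1,x0:x1]; print(n,rect(C,k>0,z))
seg((45,120,50),(80,255,255),(200,110,300,160),.012,'green')
seg((140,120,100),(170,255,255),(240,130,290,190),.012,'mag')
seg((25,120,100),(35,255,255),(215,140,255,195),.012,'yel')
seg((0,150,60),(8,255,255),(210,120,290,150),.046,'redpanel')
E
```

```text
time: 14.33
eef_pos: [0.419, 0.258, 0.1336]
tcp_rot: [0.65, 0.76, 0.002, 0.001]
contact_force: [0.3, -1.0, -0.4]
opening: 1.001
finger_force: 0.0
shift mm [-272.1  156.7    0.5] spin 0.0 (alt -180.0 ) z 133.6 tilt [ 0.005  0.002 -1.   ] q6 0.19 t 14.3333
green [627.   13.2 -81.  153.5  71.6]
mag [556.8 -34.    8.9  74.7  68.6]
yel [545.8  37.    8.9  74.6  68.5]
redpanel [615.9  13.3 -81.6  72.9  31.4]
```

View pics/top1.png

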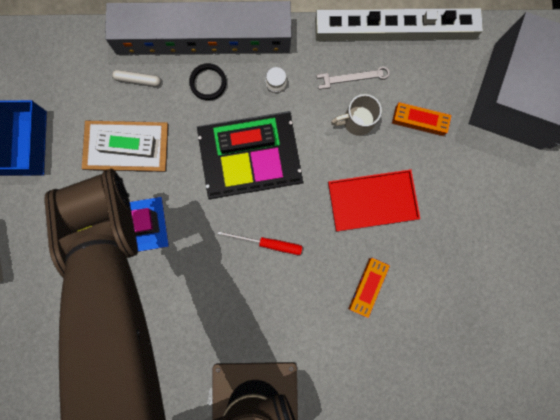

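The top view shows the shelf now empty in front of the failed box at (245,137). The yellow marking is at (236,169) and the magenta one at (267,164), and the units are on the mat, partly hidden by the arm.

```bash
python3 -m handwheel '[[[0.0854,-0.0272,0.0157,0,0],[0.0854,-0.0272,0.0157,0,0],[0.0854,-0.0272,0.0157,0,0],[0.0854,-0.0272,0.0157,0,0],[0.0854,-0.0272,0.0157,0,0],[0.0854,-0.0272,0.0157,0,0],[0.0854,-0.0272,0.0157,0,0],[0.0854,-0.0272,0.0157,0,0],[0.0854,-0.0272,0.0157,0,0],[0.0854,-0.0272,0.0157,0,0],[0.0854,0,0,0,0],[0.0854,0,0,0,0]]]' && python3 - <<'E'
from h import *
go(.616,.0135,8.9)
cv2.imwrite('pics/w2.png',viewer.read_camera('wrist'));C=cam('wrist')
print(np.round(proj(C,(.616,.0135,.046))))
E
```

```text
time: 15.38
eef_pos: [0.6142, 0.0118, 0.1289]
tcp_rot: [0.651, 0.759, -0.001, -0.002]
contact_force: [-0.3, 0.2, 0.1]
opening: 0.998
finger_force: 0.0
shift mm [ 1.4  2.1 -0. ] spin -0.1 (alt 179.9 ) z 128.9 tilt [-0.004  0.001 -1.   ] q6 -0.3 t 15.3833
[287. 217.]
```

View pics/w2.png

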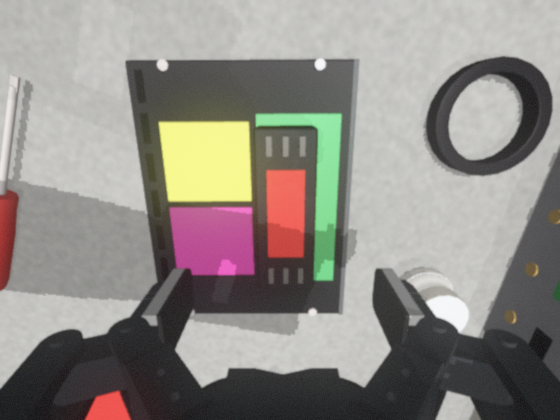

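The close view shows the red panel of the black box centred at (286,214), against a prediction of (287,217). The fingers straddle it.

```bash
python3 -m handwheel '[[[0.0854,0.003,0.002,0.02,0],[0.0854,0,0,0.03,0],[0.0854,0,0,0.03,0],[0.0854,0,0,0.018,0],[0.0854,0,0,0.008,0],[0.0854,0,0,0.003,0],[0.0854,0,0,0,0],[0.0854,0,0,0,0]]]' && python3 -c "
from h import *
go(.616,.0145,8.9)"
```

```text
time: 16.1
eef_pos: [0.617, 0.0167, 0.0236]
tcp_rot: [0.65, 0.76, 0.001, 0.001]
contact_force: [0.4, 0.4, -0.4]
opening: 1.001
finger_force: 0.0
shift mm [-2.  -1.4 -0. ] spin 0.1 (alt -179.9 ) z 23.6 tilt [ 0.002 -0.    -1.   ] q6 -0.29 t 16.1
```

```bash
python3 -m handwheel '[[[0.0854,-0.001,-0.001,0.004,0],[0.0854,0,0,0.003,0],[0.0854,0,0,0,0],[0.03,0,0,0,0],[0.03,0,0,0,0],[0.03,0,0,0,0],[0.03,0,0,0,0],[0.03,0,0,0,0],[0.03,0,0,0,0]]]' 50
```

```text
time: 16.85
eef_pos: [0.6158, 0.0151, 0.0157]
tcp_rot: [0.65, 0.76, 0.0, 0.0]
contact_force: [0.5, 0.3, 1.6]
opening: 0.529
finger_force: 54.4
```

```bash
python3 -m handwheel '[[[0.03,0,0,-0.01,0],[0.03,0,0,-0.02,0],[0.03,0,0,-0.02,0],[0.03,0,0,-0.02,0],[0.03,0,0,0,0]]]' 50 && python3 -m handwheel '[[[0.03,-0.0125,-0.0088,0,0],[0.03,-0.025,-0.0177,0,0],[0.03,-0.025,-0.0177,0,0],[0.03,-0.025,-0.0177,0,0],[0.03,-0.025,-0.0177,0,0],[0.03,-0.025,-0.0177,0,0],[0.03,-0.025,-0.0177,0,0],[0.03,-0.025,-0.0177,0,0],[0.03,-0.025,-0.0177,0,0],[0.03,-0.025,-0.0177,0,0],[0.03,-0.025,-0.0177,0,0],[0.03,-0.0125,-0.0088,0,1.3]]]' && python3 -m handwheel '[[[0.03,0,0,0,0],[0.03,0,0,0,0]]]' ; python3 -c "
from h import *
go(.467,-.286,7.6)"
```

```text
time: 17.27
eef_pos: [0.618, 0.0149, 0.0898]
tcp_rot: [0.65, 0.76, 0.002, 0.003]
contact_force: [1.6, 0.2, -1.5]
opening: 0.531
finger_force: 54.1
time: 18.27
eef_pos: [0.4626, -0.2888, 0.0833]
tcp_rot: [0.66, 0.752, -0.001, -0.002]
contact_force: [0.5, 0.2, -3.1]
opening: 0.531
finger_force: 53.9
time: 18.43
eef_pos: [0.464, -0.2867, 0.0836]
tcp_rot: [0.659, 0.752, 0.0, -0.002]
contact_force: [0.5, 0.7, -3.5]
opening: 0.527
finger_force: 53.9
shift mm [ 0.3  3.  -0. ] spin -0.1 (alt 179.9 ) z 83.6 tilt [-0.002  0.003 -1.   ] q6 -0.87 t 18.4333
```

```bash
python3 -m handwheel '[[[0.03,0,0.003,0.02,0],[0.03,0,0,0.02,0],[0.03,0,0,0.016,0],[0.03,0,0,0.009,0],[0.03,0,0,0.004,0],[0.03,0,0,0.002,0],[0.03,0,0,0.001,0],[0.03,0,0,0,0],[0.03,0,0,0,0]]]' && python3 -m handwheel '[[[0.03,0,0,0.001,0],[0.03,0,0,0.001,0],[0.03,0,0,0,0]]]'
```

```text
time: 19.18
eef_pos: [0.4695, -0.2868, 0.0144]
tcp_rot: [0.658, 0.753, -0.0, 0.001]
contact_force: [0.8, 0.3, -2.9]
opening: 0.533
finger_force: 53.9
time: 19.43
eef_pos: [0.4688, -0.2864, 0.0115]
tcp_rot: [0.659, 0.753, -0.0, 0.0]
contact_force: [-0.3, -0.4, -2.6]
opening: 0.534
finger_force: 53.9
```

```bash
python3 -m handwheel '[[[0.03,0,0,0.001,0],[0.03,0,0,0.001,0],[0.03,0,0,0.001,0],[0.03,0,0,0,0]]]' && python3 -m handwheel '[[[0.03,0,0,0.001,0],[0.03,0,0,0,0]]]'
```

```text
time: 19.77
eef_pos: [0.4686, -0.2862, 0.008]
tcp_rot: [0.659, 0.753, -0.0, -0.0]
contact_force: [0.5, 0.6, -2.7]
opening: 0.527
finger_force: 53.9
time: 19.93
eef_pos: [0.4689, -0.2863, 0.0077]
tcp_rot: [0.659, 0.753, -0.0, -0.0]
contact_force: [-0.3, 0.6, 0.4]
opening: 0.534
finger_force: 54.2
```

```bash
python3 -m handwheel '[[[0.064,0,0,0,0],[0.064,0,0,0,0],[0.064,0,0,0,0],[0.064,0,0,0,0],[0.064,0,0,-0.01,0],[0.064,0,0,-0.03,0],[0.0854,0,0,-0.04,0],[0.0854,0,0,-0.04,0],[0.0854,0,0,-0.03,0],[0.0854,0,0,0,0],[0.0854,0,0,0,0]]]' && python3 - <<'E'
from h import *
go(.607,.297,-7)
cv2.imwrite('pics/w3.png',viewer.read_camera('wrist'))
E
```

```text
time: 20.85
eef_pos: [0.4702, -0.2875, 0.1611]
tcp_rot: [0.659, 0.753, -0.0, 0.003]
contact_force: [-0.2, 0.4, -0.6]
opening: 1.001
finger_force: 0.0
shift mm [561.1 213.2  -2. ] spin 14.6 (alt -165.4 ) z 161.1 tilt [ 0.005 -0.005 -1.   ] q6 -0.87 t 20.85
```

View pics/w3.png

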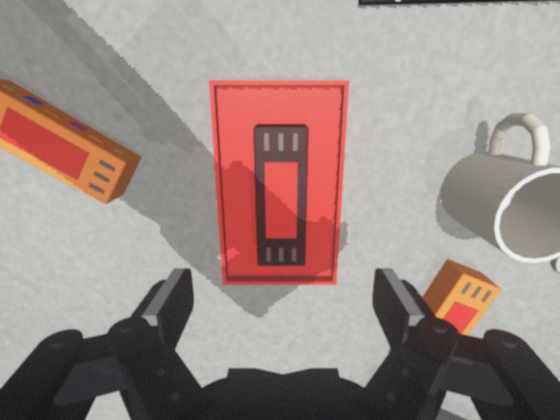

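The failed box lies flat and centred in the tray, at (281,195).

```bash
python3 -m handwheel '[[[0.0854,0.0312,0.0118,0,0],[0.0854,0.0312,0.0118,0,0],[0.0854,0.0312,0.0118,0,0],[0.0854,0.0312,0.0118,0,0],[0.0854,0.0312,0.0118,0,0],[0.0854,0.0312,0.0118,0,0],[0.0854,0.0312,0.0118,0,0],[0.0854,0.0312,0.0118,0,0],[0.0854,0.0312,0.0118,0,0],[0.0854,0.0312,0.0118,0,0]]]' && python3 -m handwheel '[[[0.0854,0.0312,0.0118,0,0],[0.0854,0.0312,0.0118,0,0],[0.0854,0.0312,0.0118,0,0],[0.0854,0.0312,0.0118,0,0],[0.0854,0.0312,0.0118,0,0],[0.0854,0.0312,0.0118,0,0],[0.0854,0.0312,0.0118,0,0],[0.0854,0.0312,0.0118,0,0],[0.0854,0,0,0,7.1],[0.0854,0,0,0,7.1],[0.0854,0,0,0,0],[0.0854,0,0,0,0]]]' && python3 - <<'E'
from h import *
go(.607,.297,-7)
im=viewer.read_camera('wrist');C=cam('wrist');cv2.imwrite('pics/w4.png',im)
H=cv2.cvtColor(im,cv2.COLOR_BGR2HSV); m=cv2.inRange(H,(45,120,50),(80,255,255))
print(rect(C,m>0,.046)); m=viewer.outline_of('wrist','spare_box_mid')
for d in m[:1]: print(d['confidence'],rect(C,d['mask'],.046))
E
```

```text
time: 21.73
eef_pos: [0.5429, 0.0404, 0.1549]
tcp_rot: [0.659, 0.753, -0.001, -0.002]
contact_force: [0.9, -0.0, -0.8]
opening: 1.0
finger_force: 0.0
time: 22.73
eef_pos: [0.6036, 0.2982, 0.1549]
tcp_rot: [0.745, 0.667, -0.002, -0.001]
contact_force: [0.8, 1.0, 0.4]
opening: 0.999
finger_force: 0.0
shift mm [-0.9  3.5 -0. ] spin 0.6 (alt -179.4 ) z 154.9 tilt [-0.004 -0.001 -1.   ] q6 0.42 t 22.7333
[638.1 120.7 -39.1  30.6  16.2]
0.87 [606.6 298.6  83.3 130.8  46.5]
```

View pics/w4.png

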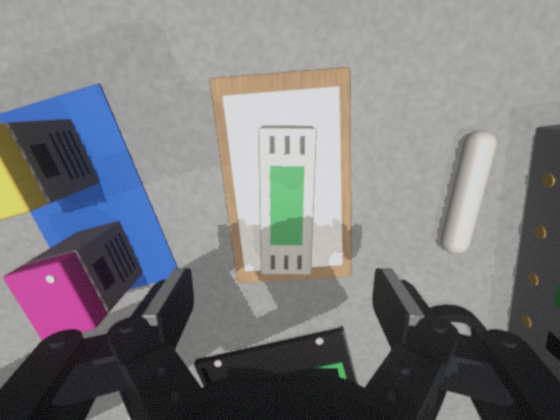

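The silver spare is at (287,200) on the carton, measured at (606.6, 298.6) mm with size 130.8 x 46.5 mm, which matches. Both units stand on the mat at the left.

```bash
python3 -m handwheel '[[[0.0854,0,0.003,0.02,0.3],[0.0854,0,0,0.03,0],[0.0854,0,0,0.03,0],[0.0854,0,0,0.03,0],[0.0854,0,0,0.015,0],[0.0854,0,0,0.006,0],[0.0854,0,0,0.002,0],[0.0854,0,0,0,0],[0.0854,0,0,0,0]]]' && python3 -c "
from h import *
go(.6066,.298,-6.7)"
```

```text
time: 23.58
eef_pos: [0.6094, 0.2986, 0.0266]
tcp_rot: [0.748, 0.663, 0.002, 0.001]
contact_force: [0.2, 0.1, 0.0]
opening: 1.001
finger_force: 0.0
shift mm [-1.  -2.7 -0. ] spin -0.2 (alt 179.8 ) z 26.6 tilt [ 0.004  0.001 -1.   ] q6 0.43 t 23.5833
```

```bash
python3 -m handwheel '[[[0.0854,-0.0005,-0.002,0.006,0],[0.0854,0,0,0.004,0],[0.0854,0,0,0,0],[0.03,0,0,0,0],[0.03,0,0,0,0],[0.03,0,0,0,0],[0.03,0,0,0,0],[0.03,0,0,0,0],[0.03,0,0,0,0]]]' 50; python3 -c "
from h import *
go(.618,.0118,8.9)"
```

```text
time: 24.33
eef_pos: [0.6063, 0.2981, 0.0148]
tcp_rot: [0.748, 0.663, 0.001, 0.0]
contact_force: [0.5, -0.2, 0.7]
opening: 0.532
finger_force: 54.2
shift mm [-2.828e+02  4.590e+01 -1.000e-01] spin -15.8 (alt 164.2 ) z 14.8 tilt [ 0.001  0.    -1.   ] q6 0.43 t 24.3333
```

```bash
python3 -m handwheel '[[[0.03,0,0,-0.01,0],[0.03,0,0,-0.02,0],[0.03,0,0,-0.02,0],[0.03,0,0,-0.02,0],[0.03,0,0,0,0]]]' 50 && python3 -m handwheel '[[[0.03,-0.0142,0.0023,0,0],[0.03,-0.0283,0.0046,0,0],[0.03,-0.0283,0.0046,0,0],[0.03,-0.0283,0.0046,0,0],[0.03,-0.0283,0.0046,0,0],[0.03,-0.0283,0.0046,0,0],[0.03,-0.0283,0.0046,0,0],[0.03,-0.0283,0.0046,0,0],[0.03,-0.0283,0.0046,0,0],[0.03,-0.0283,0.0046,0,0],[0.03,-0.0142,0.0023,0,0]]]' && python3 -m handwheel '[[[0.03,0,0,0,-4],[0.03,0,0,0,-6],[0.03,0,0,0,-4],[0.03,0,0,0,-1.8],[0.03,0,0,0,0],[0.03,0,0,0,0],[0.03,0,0,0,0]]]' ; python3 -c "
from h import *
go(.618,.0118,8.9)"
```

```text
time: 24.75
eef_pos: [0.6082, 0.2989, 0.0894]
tcp_rot: [0.748, 0.663, 0.004, 0.002]
contact_force: [0.1, 0.3, -1.0]
opening: 0.527
finger_force: 54.1
time: 25.67
eef_pos: [0.6158, 0.0079, 0.0821]
tcp_rot: [0.749, 0.663, -0.002, -0.001]
contact_force: [0.2, -0.1, -2.5]
opening: 0.532
finger_force: 53.9
time: 26.25
eef_pos: [0.6168, 0.0115, 0.0834]
tcp_rot: [0.65, 0.76, -0.0, -0.001]
contact_force: [0.0, -0.2, -1.4]
opening: 0.532
finger_force: 53.8
shift mm [ 0.2  1.2 -0. ] spin -0.0 (alt 180.0 ) z 83.4 tilt [-0.002  0.    -1.   ] q6 -0.3 t 26.25
```

```bash
python3 -m handwheel '[[[0.03,0,0,0.015,0],[0.03,0,0,0.02,0],[0.03,0,0,0.016,0],[0.03,0,0,0.01,0],[0.03,0,0,0.004,0],[0.03,0,0,0.001,0],[0.03,0,0,0,0],[0.03,0,0,0,0],[0.03,0,0,0,0]]]' && python3 -c "
from h import *
go(.618,.0118,8.9)"
```

```text
time: 27.0
eef_pos: [0.6185, 0.0112, 0.0197]
tcp_rot: [0.65, 0.76, 0.001, 0.001]
contact_force: [-0.2, -0.4, -2.3]
opening: 0.526
finger_force: 53.9
shift mm [ 0.7 -0.4 -0. ] spin 0.0 (alt -180.0 ) z 19.7 tilt [ 0.002 -0.    -1.   ] q6 -0.3 t 27.0
```

```bash
python3 -m handwheel '[[[0.03,0.0005,0,0.002,0],[0.03,0,0,0.001,0],[0.03,0,0,0.001,0],[0.03,0,0,0,0]]]' && python3 -m handwheel '[[[0.03,0,0,0.001,0],[0.03,0,0,0,0]]]'
```

```text
time: 27.33
eef_pos: [0.6177, 0.0119, 0.0148]
tcp_rot: [0.65, 0.76, 0.0, 0.0]
contact_force: [-0.5, 0.0, -0.8]
opening: 0.531
finger_force: 54.0
time: 27.5
eef_pos: [0.6177, 0.0119, 0.0148]
tcp_rot: [0.65, 0.76, -0.0, -0.0]
contact_force: [-4.1, -0.2, 5.7]
opening: 0.53
finger_force: 54.6
```

```bash
python3 -m handwheel '[[[0.07,0,0,-0.0005,0],[0.07,0,0,0,0],[0.07,0,0,0,0],[0.07,0,0,0,0],[0.07,0,0,-0.01,0],[0.07,0,0,-0.02,0],[0.0854,0,0,-0.03,0],[0.0854,0,0,-0.04,0],[0.0854,0,0,-0.03,0],[0.0854,0,0,0,0],[0.0854,0,0,0,0]]]' && python3 - <<'E'
from h import *
im=viewer.read_camera('wrist');C=cam('wrist');cv2.imwrite('pics/w5.png',im)
for n in ['spare_box_mid']:
  for d in viewer.outline_of('wrist',n)[:1]: print(n,d['confidence'],rect(C,d['mask'],.046))
H=cv2.cvtColor(im,cv2.COLOR_BGR2HSV)
for n,lo,hi in [('yel',(25,120,100),(35,255,255)),('mag',(140,120,80),(170,255,255)),('green',(45,100,50),(80,255,255))]:
  m=cv2.inRange(H,lo,hi); m[:, :100]=0; print(n,rect(C,m>0,.012))
viewer.read_camera('top'); T=cam('top')
for n in ['yellow_unit_mid','magenta_unit_mid','spare_box_mid']:
  for d in viewer.pinpoint('top',n)[:2]:print(n,round(d['confidence'],2),np.round(onz(T,d['xy'][0]*560,d['xy'][1]*420,.048 if 'unit' in n else .029),3))
go(.418,.257,8.9)
E
```

```text
time: 28.42
eef_pos: [0.6194, 0.0116, 0.1477]
tcp_rot: [0.65, 0.76, 0.002, 0.003]
contact_force: [-0.5, 0.3, -0.3]
opening: 1.0
finger_force: 0.0
spare_box_mid 0.91 [615.   14.2 -81.  129.8  45.1]
yel [539.3   4.9   8.9   4.6   0.9]
mag [554.5 -31.8   8.9  72.8  66.7]
green [616.7   1.9 -81.1  75.1  29. ]
yellow_unit_mid 0.86 [0.406 0.354 0.048]
yellow_unit_mid 0.64 [ 0.461 -0.275  0.048]
magenta_unit_mid 0.71 [0.421 0.259 0.048]
spare_box_mid 0.46 [0.408 0.306 0.029]
shift mm [ 272.8 -157.9    0.8] spin 0.0 (alt -180.0 ) z 141.8 tilt [-0.004  0.001 -1.   ] q6 -0.3 t 28.7167
```

View pics/w5.png

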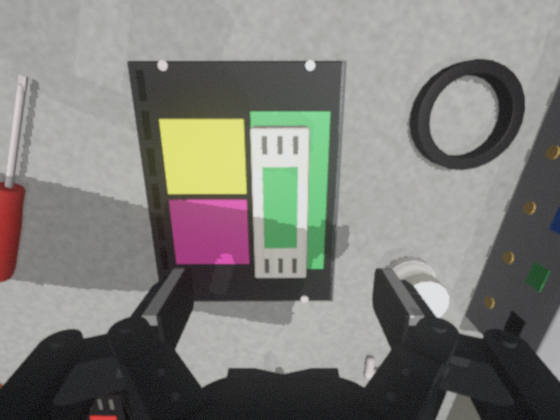

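The spare lies square on the green marking at (280,202), within about 1 mm in the frame calibrated against the plates. The yellow and magenta markings are clear.

```bash
python3 -m handwheel '[[[0.0854,0.0273,-0.0158,0,0],[0.0854,0.0273,-0.0158,0,0],[0.0854,0.0273,-0.0158,0,0],[0.0854,0.0273,-0.0158,0,0],[0.0854,0.0273,-0.0158,0,0],[0.0854,0.0273,-0.0158,0,0],[0.0854,0.0273,-0.0158,0,0],[0.0854,0.0273,-0.0158,0,0],[0.0854,0.0273,-0.0158,0,0],[0.0854,0.0273,-0.0158,0,0],[0.0854,0,0,0,0],[0.0854,0,0,0,0]]]' && python3 -c "
from h import *
go(.4179,.2576,8.9)"
```

```text
time: 29.72
eef_pos: [0.4176, 0.2578, 0.1429]
tcp_rot: [0.649, 0.761, -0.001, -0.0]
contact_force: [0.2, 0.1, 0.0]
opening: 0.999
finger_force: 0.0
shift mm [-0.3  0.2 -0. ] spin 0.2 (alt -179.8 ) z 142.9 tilt [-0.002 -0.001 -1.   ] q6 0.19 t 29.7167
```

```bash
python3 -m handwheel '[[[0.0854,0,0,0.02,0],[0.0854,0,0,0.03,0],[0.0854,0,0,0.025,0],[0.0854,0,0,0.01,0],[0.0854,0,0,0.005,0],[0.0854,0,0,0,0],[0.0854,0,0,0,0],[0.0854,0,0,0,0]]]' && python3 -m handwheel '[[[0.03,0,0,0,0],[0.03,0,0,0,0],[0.03,0,0,0,0],[0.03,0,0,0,0],[0.03,0,0,0,0],[0.03,0,0,0,0]]]' 50;python3 -c "
from h import *
go(.5667,-.0325,8.9)"
```

```text
time: 30.38
eef_pos: [0.4205, 0.2573, 0.0554]
tcp_rot: [0.65, 0.76, 0.001, 0.001]
contact_force: [0.1, -0.4, -0.8]
opening: 1.001
finger_force: 0.0
time: 30.88
eef_pos: [0.4192, 0.2572, 0.0546]
tcp_rot: [0.65, 0.76, 0.0, 0.0]
contact_force: [-2.9, -0.7, 5.8]
opening: 0.558
finger_force: 51.6
shift mm [-309.1  100.7    0. ] spin 0.0 (alt -180.0 ) z 54.6 tilt [ 0.  0. -1.] q6 0.19 t 30.8833
```

```bash
python3 -m handwheel '[[[0.03,0,0,-0.01,0],[0.03,0,0,-0.02,0],[0.03,0,0,-0.025,0],[0.03,0,0,-0.02,0],[0.03,0,0,0,0]]]' 50 && python3 -m handwheel '[[[0.03,-0.0139,0.0047,0,0],[0.03,-0.0278,0.0093,0,0],[0.03,-0.0278,0.0093,0,0],[0.03,-0.0278,0.0093,0,0],[0.03,-0.0278,0.0093,0,0],[0.03,-0.0278,0.0093,0,0],[0.03,-0.0278,0.0093,0,0],[0.03,-0.0278,0.0093,0,0],[0.03,-0.0278,0.0093,0,0],[0.03,-0.0278,0.0093,0,0],[0.03,-0.0278,0.0093,0,0],[0.03,-0.0139,0.0047,0,0]]]' && python3 -m handwheel '[[[0.03,0,0,0,0],[0.03,0,0,0,0],[0.03,0,0,0,0]]]' ; python3 -c "
from h import *
go(.568,-.029,8.9)"
```

```text
time: 31.3
eef_pos: [0.4216, 0.2581, 0.1331]
tcp_rot: [0.65, 0.76, 0.004, 0.002]
contact_force: [0.6, 1.1, -2.8]
opening: 0.554
finger_force: 52.4
time: 32.3
eef_pos: [0.5679, -0.0319, 0.1271]
tcp_rot: [0.651, 0.759, -0.001, -0.0]
contact_force: [-0.3, -0.1, -2.8]
opening: 0.554
finger_force: 52.3
time: 32.55
eef_pos: [0.5664, -0.0282, 0.1275]
tcp_rot: [0.65, 0.76, -0.0, -0.001]
contact_force: [0.4, 0.3, -2.9]
opening: 0.558
finger_force: 52.3
shift mm [-1.1  1.5 -0. ] spin 0.0 (alt -180.0 ) z 127.5 tilt [-0.003  0.001 -1.   ] q6 -0.39 t 32.55
```

```bash
python3 -m handwheel '[[[0.03,-0.001,0.001,0.015,0],[0.03,0,0,0.018,0],[0.03,0,0,0.014,0],[0.03,0,0,0.008,0],[0.03,0,0,0.004,0],[0.03,0,0,0.001,0],[0.03,0,0,0,0],[0.03,0,0,0,0],[0.03,0,0,0,0]]]' && python3 -c "
from h import *
go(.568,-.029,8.9)"
```

```text
time: 33.3
eef_pos: [0.5695, -0.0301, 0.07]
tcp_rot: [0.65, 0.76, 0.0, 0.001]
contact_force: [0.1, 0.3, -3.0]
opening: 0.559
finger_force: 52.3
shift mm [ 1.3 -1.3 -0. ] spin 0.0 (alt -180.0 ) z 70.0 tilt [ 0.002 -0.    -1.   ] q6 -0.39 t 33.3
```

```bash
python3 -m handwheel '[[[0.03,0.001,-0.001,0.002,0],[0.03,0,0,0.002,0],[0.03,0,0,0.001,0],[0.03,0,0,0,0]]]' && python3 -m handwheel '[[[0.03,0,0,0.001,0],[0.03,0,0,0,0],[0.03,0,0,0,0]]]'
```

```text
time: 33.63
eef_pos: [0.5676, -0.0292, 0.0638]
tcp_rot: [0.65, 0.76, -0.0, -0.0]
contact_force: [-0.4, -1.1, -3.7]
opening: 0.559
finger_force: 52.2
time: 33.88
eef_pos: [0.5677, -0.0293, 0.0637]
tcp_rot: [0.65, 0.76, -0.0, -0.0]
contact_force: [-2.9, 0.3, 4.8]
opening: 0.556
finger_force: 52.9
```

```bash
python3 -m handwheel '[[[0.0854,0,0,-0.0005,0],[0.0854,0,0,0,0],[0.0854,0,0,0,0],[0.0854,0,0,0,0],[0.0854,0,0,-0.02,0],[0.0854,0,0,-0.03,0],[0.0854,0,0,-0.03,0],[0.0854,0,0,0,0],[0.0854,0,0,0,0]]]' && python3 -c "
from h import *
go(.4012,.3567,8.9)"
```

```text
time: 34.63
eef_pos: [0.5694, -0.0295, 0.1459]
tcp_rot: [0.65, 0.76, 0.001, 0.003]
contact_force: [0.1, -0.1, -0.6]
opening: 0.998
finger_force: 0.0
shift mm [ 407.7 -106.2   -1.4] spin 0.0 (alt -180.0 ) z 145.9 tilt [ 0.006 -0.001 -1.   ] q6 -0.39 t 34.6333
```

```bash
python3 -m handwheel '[[[0.0854,0.034,-0.0088,0,0],[0.0854,0.034,-0.0088,0,0],[0.0854,0.034,-0.0088,0,0],[0.0854,0.034,-0.0088,0,0],[0.0854,0.034,-0.0088,0,0],[0.0854,0.034,-0.0088,0,0],[0.0854,0.034,-0.0088,0,0],[0.0854,0.034,-0.0088,0,0],[0.0854,0.034,-0.0088,0,0],[0.0854,0.034,-0.0088,0,0],[0.0854,0.034,-0.0088,0,0],[0.0854,0.034,-0.0088,0,0]]]' && python3 -m handwheel '[[[0.0854,0,0,0,0],[0.0854,0,0,0,0],[0.0854,0,0,0,0]]]' && python3 -c "
from h import *
go(.4012,.3567,8.9)"
```

```text
time: 35.63
eef_pos: [0.3981, 0.3584, 0.1415]
tcp_rot: [0.65, 0.76, -0.001, -0.0]
contact_force: [1.3, -0.3, 0.3]
opening: 1.0
finger_force: 0.0
time: 35.88
eef_pos: [0.3993, 0.357, 0.1418]
tcp_rot: [0.65, 0.76, -0.001, -0.0]
contact_force: [-0.7, 0.5, -0.4]
opening: 0.999
finger_force: 0.0
shift mm [-0.6  1.8 -0. ] spin 0.1 (alt -179.9 ) z 141.8 tilt [-0.002 -0.002 -1.   ] q6 0.38 t 35.8833
```

```bash
python3 -m handwheel '[[[0.0854,0,0.001,0.02,0],[0.0854,0,0,0.03,0],[0.0854,0,0,0.025,0],[0.0854,0,0,0.01,0],[0.0854,0,0,0.003,0],[0.0854,0,0,0,0],[0.0854,0,0,0,0],[0.0854,0,0,0,0]]]' && python3 -m handwheel '[[[0.03,0,0,0,0],[0.03,0,0,0,0],[0.03,0,0,0,0],[0.03,0,0,0,0],[0.03,0,0,0,0],[0.03,0,0,0,0]]]' 50;python3 -c "
from h import *
go(.5562,.0398,8.9)"
```

```text
time: 36.55
eef_pos: [0.4024, 0.3582, 0.0572]
tcp_rot: [0.65, 0.76, 0.002, 0.001]
contact_force: [0.2, 0.2, -0.1]
opening: 1.004
finger_force: 0.0
time: 37.05
eef_pos: [0.4013, 0.358, 0.0562]
tcp_rot: [0.65, 0.76, 0.0, 0.0]
contact_force: [-2.0, -0.3, 4.8]
opening: 0.558
finger_force: 52.8
shift mm [-3.384e+02  1.036e+02 -1.000e-01] spin 0.0 (alt -180.0 ) z 56.2 tilt [ 0.001  0.001 -1.   ] q6 0.38 t 37.05
```

```bash
python3 -m handwheel '[[[0.03,0,0,-0.01,0],[0.03,0,0,-0.02,0],[0.03,0,0,-0.025,0],[0.03,0,0,-0.02,0],[0.03,0,0,0,0]]]' 50 && python3 -m handwheel '[[[0.03,-0.015,0.0047,0,0],[0.03,-0.03,0.0093,0,0],[0.03,-0.031,0.0096,0,0],[0.03,-0.031,0.0096,0,0],[0.03,-0.031,0.0096,0,0],[0.03,-0.031,0.0096,0,0],[0.03,-0.031,0.0096,0,0],[0.03,-0.031,0.0096,0,0],[0.03,-0.031,0.0096,0,0],[0.03,-0.031,0.0096,0,0],[0.03,-0.023,0.007,0,0],[0.03,-0.012,0.004,0,0]]]' && python3 -m handwheel '[[[0.03,0,0,0,0],[0.03,0,0,0,0],[0.03,0,0,0,0]]]' ; python3 -c "
from h import *
go(.5565,.042,8.9)"
```

```text
time: 37.47
eef_pos: [0.4031, 0.359, 0.1344]
tcp_rot: [0.65, 0.76, 0.004, 0.001]
contact_force: [0.5, 1.0, -2.9]
opening: 0.556
finger_force: 52.9
time: 38.47
eef_pos: [0.5523, 0.0467, 0.1282]
tcp_rot: [0.651, 0.759, -0.001, -0.001]
contact_force: [-0.1, -0.5, -3.3]
opening: 0.561
finger_force: 52.7
time: 38.72
eef_pos: [0.5511, 0.0504, 0.129]
tcp_rot: [0.65, 0.76, -0.001, -0.001]
contact_force: [0.1, 0.7, -3.5]
opening: 0.557
finger_force: 52.7
shift mm [-9.1  4.  -0. ] spin 0.0 (alt -180.0 ) z 129.0 tilt [-0.003  0.001 -1.   ] q6 -0.25 t 38.7167
```

```bash
python3 -m handwheel '[[[0.03,-0.005,0.002,0,0],[0.03,-0.004,0.001,0,0],[0.03,0,0,0.015,0],[0.03,0,0,0.018,0],[0.03,0,0,0.014,0],[0.03,0,0,0.008,0],[0.03,0,0,0.003,0],[0.03,0,0,0,0],[0.03,0,0,0,0],[0.03,0,0,0,0]]]' && python3 -c "
from h import *
go(.5565,.042,8.9)"
```

```text
time: 39.55
eef_pos: [0.5578, 0.041, 0.0736]
tcp_rot: [0.65, 0.76, 0.001, 0.001]
contact_force: [-0.4, -0.4, -3.4]
opening: 0.558
finger_force: 52.7
shift mm [ 1.2 -1.1 -0. ] spin 0.0 (alt -180.0 ) z 73.6 tilt [ 0.002 -0.    -1.   ] q6 -0.26 t 39.55
```

```bash
python3 -m handwheel '[[[0.03,0.001,-0.001,0.003,0],[0.03,0,0,0.003,0],[0.03,0,0,0.001,0],[0.03,0,0,0,0],[0.03,0,0,0,0]]]' && python3 -m handwheel '[[[0.03,0,0,0.001,0],[0.03,0,0,0,0],[0.03,0,0,0,0]]]'
```

```text
time: 39.97
eef_pos: [0.5556, 0.0418, 0.0653]
tcp_rot: [0.65, 0.76, 0.0, 0.0]
contact_force: [0.4, 0.1, -3.7]
opening: 0.556
finger_force: 52.7
time: 40.22
eef_pos: [0.5557, 0.0418, 0.0652]
tcp_rot: [0.65, 0.76, -0.0, -0.0]
contact_force: [-4.5, -0.7, 4.9]
opening: 0.557
finger_force: 53.4
```

Seated. Next I release, rise, back the arm off toward -x and check.

```bash
python3 -m handwheel '[[[0.0854,0,0,-0.0005,0],[0.0854,0,0,0,0],[0.0854,0,0,0,0],[0.0854,0,0,0,0],[0.0854,0,0,-0.02,0],[0.0854,0,0,-0.03,0],[0.0854,0,0,-0.035,0],[0.0854,0,0,-0.035,0],[0.0854,0,0,0,0],[0.0854,0,0,0,0],[0.0854,0,0,0,0]]]' && python3 -m handwheel '[[[0.0854,0.02,0,0,0],[0.0854,0.035,0,0,0],[0.0854,0.035,0,0,0],[0.0854,0.035,0,0,0],[0.0854,0.035,0,0,0],[0.0854,0.035,0,0,0],[0.0854,0.035,0,0,0],[0.0854,0.02,0,0,0],[0.0854,0,0,0,0],[0.0854,0,0,0,0]]]' && python3 - <<'E'
from h import *
C=cam('top'); im=viewer.read_camera('top'); cv2.imwrite('pics/top2.png',im); H=cv2.cvtColor(im,cv2.COLOR_BGR2HSV)
def seg(lo,hi,box,z,n):
    m=cv2.inRange(H,lo,hi); k=np.zeros_like(m); x0,y0,x1,y1=box; k[y0:y1,x0:x1]=m[y0:y1,x0:x1]; print(n,rect(C,k>0,z))
seg((140,120,150),(170,255,255),(240,130,290,170),.102,'magtop')
seg((25,120,150),(35,255,255),(215,140,255,175),.102,'yeltop')
for d in viewer.outline_of('top','spare_box_mid')[:2]: print(d['confidence'],rect(C,d['mask'],.046))
seg((0,0,130),(180,60,255),(215,120,285,150),.046,'silver')
E
```

```text
time: 41.13
eef_pos: [0.5554, 0.0419, 0.1844]
tcp_rot: [0.65, 0.76, -0.0, -0.0]
contact_force: [0.1, -0.2, -0.2]
opening: 1.001
finger_force: 0.0
time: 41.97
eef_pos: [0.5155, 0.2892, 0.1823]
tcp_rot: [0.649, 0.761, -0.002, -0.001]
contact_force: [-1.3, 1.2, -0.5]
opening: 0.997
finger_force: 0.0
magtop [566.8 -32.  -81.1  60.6  45.8]
yeltop [555.7  38.3 -81.6  61.1  47.1]
0.9 [615.    9.4 -79.5 131.3  52.7]
0.45 [559.   40.3  10.5  67.4  63.2]
silver [617.4  10.3 -81.1 129.2  44.5]
```

View pics/top2.png

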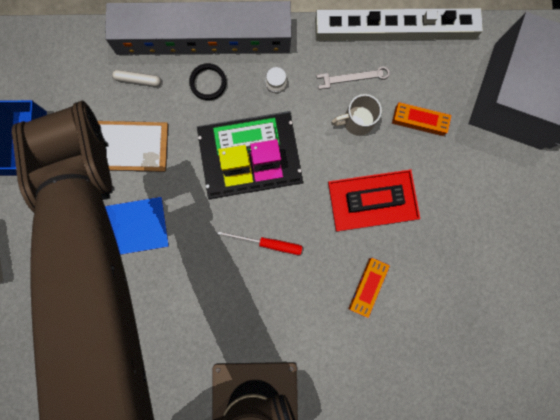

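The measured poses are within about 2 mm of their markings: magenta (566.8,-32.0) against (566.7,-32.5), yellow (555.7,38.3) against (555.7,38.5), spare (617.4,10.3) against (618.1,11.8). In the picture the units are at (235,161) and (266,155), the spare at (246,135), the failed box in the tray at (376,198), and the mug where it was.

```bash
python3 -m handwheel '[[[0.0854,0,0,0,0],[0.0854,0,0,0,0],[0.0854,0,0,0,0]]]' && python3 -c "
from plant import sign_off
print(sign_off())"
```

```text
time: 42.32
eef_pos: [0.5172, 0.2878, 0.1847]
tcp_rot: [0.651, 0.759, -0.0, -0.0]
contact_force: [0.0, -0.4, -0.4]
opening: 0.998
finger_force: 0.0
the job is handed in; nothing more can be done
None
```

The job is handed in (sign-off returned no verdict): failed box flat in the red tray, spare and both power units within about 2 mm of their markings, mug untouched, at 42 s of the allowed 128 s.

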